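# Count along the rack and push the tin into the third gap

## Task

Starting at the rack's taller end panel, run a fingertip along the rack's top rail to count the gaps, touching the rail above the first, then the second, then the third gap, and go no farther along it. Then push the steel tin along the counter into that third gap until it is fully home against the back board, and take the hand away. Only touch and push: do not lift or tip the tin, do not push it into another gap, and leave the other things where they stand.

Things in the scene. Friction and masses are not known exactly. Their poses are not given: they have to be found in the camera images.
- rack: Wooden divider rack fixed to the counter, open to the robot. Origin: on the counter at its centre; x points into the gaps, away from the robot, y along the row to the robot's left. 12 mm dividers, 62 mm high, at y = -76, 0, 76 mm and end panels at y = -152, 152, all from x = -40 (rounded front edges) to 40 mm. Four gaps 64 mm wide centred at y = -114, -38, 38, 114 mm.
- rack_back (a point): Middle of the foot of the rack's back board's front face: rack x = 40 mm, y = 0, on the counter. The back board is 50 mm high and closes the far end of all four gaps. The gaps have no floor: things slide in on the counter.
- rail: The rack's straight top rail, fixed across the tops of the dividers from end panel to end panel. Same origin and axes as the rack. 24 mm wide (x = -12 to 12 mm), y = -146 to 146 mm, underside 62 mm and flat top face 74 mm above the counter; the gaps pass beneath it. Rigid.
- tall_end: The rack's taller end panel, 110 mm high (36 mm above the rail): the end from which gaps are counted. Stands at either end of the rack (rack y = 152 or -152 mm). Origin: on the counter at its middle; axes as the rack.
- low_end: The rack's lower end panel, 74 mm high, level with the rail, at the other end. Origin: on the counter at its middle; axes as the rack.
- tin: Loose closed steel tin standing on the counter in front of the rack: 80 mm long (own x), 50 mm wide (own y), 44 mm high, about 0.1 to 0.25 kg. Origin: centre of its underside; its x points roughly into the rack. Pushed home its far end meets the back board, its near end is level with the dividers' front edges, and its origin is at rack x = 0.
- carton: Bystander, loose: small brown cardboard carton, 60 x 46 x 40 mm, already in one of the two outermost gaps. Origin: centre of its underside.
- jar: Bystander, loose: small jar, 44 mm across and 50 mm tall, in the other outermost gap. Origin: centre of its underside.
- mug: Bystander, loose: white mug, 80 mm across, 90 mm tall, left of the work. Origin: centre of its underside.
- soap: Bystander, loose: red soap bottle, 60 mm across, 170 mm tall, left of the rack. Origin: centre of its underside.
- cleaner: Bystander, loose: white bottle with blue cap, 56 mm across, 140 mm tall, right of the rack. Origin: centre of its underside.
- bowl: Bystander, loose: blue bowl, 120 mm across, 50 mm tall, right of the work. Origin: centre of its underside.
Not all that is in view belongs to the job. Of the things like the tin, leave any that is purple; of the rest the larger one is meant. Leave any blue look-alike of the tall_end alone.

How it is judged:
On the way, in this order (a step that is already met when the one before it is completed fails the run):
1. a fingertip touches the rail above the first gap from the taller end (contact force between the fingers and rail above 0.3 N and ((y of tall_end in the frame of rack above 0 m and y of the grasp point in the frame of rack between 0.084 and 0.144 m) or (y of tall_end in the frame of rack below 0 m and y of the grasp point in the frame of rack between -0.144 and -0.084 m))), for 0.05 s.
2. a fingertip touches the rail above the second gap from the taller end (contact force between the fingers and rail above 0.3 N and ((y of tall_end in the frame of rack above 0 m and y of the grasp point in the frame of rack between 0.008 and 0.068 m) or (y of tall_end in the frame of rack below 0 m and y of the grasp point in the frame of rack between -0.068 and -0.008 m))), for 0.05 s.
3. a fingertip touches the rail above the third gap from the taller end (contact force between the fingers and rail above 0.3 N and ((y of tall_end in the frame of rack above 0 m and y of the grasp point in the frame of rack between -0.068 and -0.008 m) or (y of tall_end in the frame of rack below 0 m and y of the grasp point in the frame of rack between 0.008 and 0.068 m))), for 0.05 s.
4. the tin is home in the third gap (x of tin in the frame of rack between -0.008 and 0.006 m and ((y of tall_end in the frame of rack above 0 m and y of tin in the frame of rack between -0.05 and -0.026 m) or (y of tall_end in the frame of rack below 0 m and y of tin in the frame of rack between 0.026 and 0.05 m)) and angle between the x axis of tin and the x axis of rack, either way round below 0.2 rad and height (world z) of tin below 0.005 m and angle between tin's own z axis and vertical below 0.1 rad), for 0.2 s.
At the end, for the whole second after the job is handed in: The tin stands at rest in the third gap from the taller end: its origin within 8 mm of fully home, between that gap's dividers (within 12 mm of its centre line), turned less than 0.2 rad, flat on the counter; no bystander moved over 25 mm (all of step 4 and linear speed of tin below 0.01 m/s and distance of each of carton, jar, mug, soap, cleaner, bowl from where it was at the start of the episode below 0.025 m); the robot touches nothing.
It fails at once if the tin is lifted off the counter (its underside more than 12 mm up) (height (world z) of tin above 0.012 m).
It fails at once if the tin is tipped by more than 0.35 rad (angle between tin's own z axis and vertical above 0.35 rad).
It fails at once if the tin is pushed more than about half-way into a gap other than the third (x of tin in the frame of rack between -0.04 and 0.05 m and y of tin in the frame of rack between -0.15 and 0.15 m and ((y of tall_end in the frame of rack above 0 m and not (y of tin in the frame of rack between -0.076 and 0 m)) or (y of tall_end in the frame of rack below 0 m and not (y of tin in the frame of rack between 0 and 0.076 m)))).
It fails at once if a fingertip touches the rail past the third gap, over the fourth (contact force between the fingers and rail above 0.5 N and ((y of tall_end in the frame of rack above 0 m and y of the grasp point in the frame of rack between -0.156 and -0.094 m) or (y of tall_end in the frame of rack below 0 m and y of the grasp point in the frame of rack between 0.094 and 0.156 m))).
It fails at once if a bystander is shifted by more than 25 mm (distance of any of carton, jar, mug, soap, cleaner, bowl from where it was at the start of the episode above 0.025 m).
It also fails if it takes over 72 s, if anything falls off the work surface, if the arm or the gripper's body presses on something with over 40 N, if the wrist force passes 120 N, or if a joint passes its speed limit or range.

## Robot

A 6-joint arm with a two-finger parallel gripper is mounted at the origin on the work surface. World frame = base frame: x ahead of the robot, y to its left, z up, the work surface at z = 0. Lengths are in m, angles in rad, forces in N, time in s.
With the tool pointing down it reaches from about 0.325 to 0.9 m from the base axis. Payload 6.1 kg.
Tool frame: the origin (TCP) lies midway between the tips of the shut fingers; the grasp point (between the pads) lies 19 mm behind it; x points along the fingers, y is the direction in which the jaws open and shut, and the axes are right-handed (so a half turn about x gives the same grasp; the last joint's range is limited). The gripper opens to 85 mm and grips with 20 to 120 N. Pads are 22 mm wide; open, the fingers measure 114 mm over their backs; the gripper's body (76 mm by 85 mm) begins 54 mm behind the grasp point. The pads swing forward as they close: fully open they stand 13 mm farther back than shut.
Start: joints at [-1.281, 0.22, 1.526, -0, 1.395, -0.126], TCP at [0.252, -0.572, 0.231] pointing down, gripper open.
Joint ranges: [-2.98, 2.98], [-0.91, 2.08], [0.09, 2.57], [-1.24, 4.39], [0.2, 2.65], [-2.68, 2.68]. Speed limits (rad/s): [2.57, 2.57, 3.01, 3.14, 3.14, 3.14].

## Interface

Orientations are given as [roll, pitch, yaw] about the fixed x, y, z axes, in that order (R = Rz(yaw) Ry(pitch) Rx(roll)).
In Python, from plant import movep, move_l, set_joints, gripper_to, hold, inverse_kinematics, observe, get_image, get_calibration, Unreachable, job_done gives the robot as it stands. Calls block until the motion is done:
- movep(position, orientation): joint-space move of the TCP to a pose.
- move_l(position, feed=0.15, rotation=None, max_force=None): straight line of the TCP; rotation=None keeps the orientation; feed is the mean speed in m/s. With max_force (N) it stops when the force on the tool has changed by that much, and returns True; else False.
- set_joints(angles): joint-space move.
- gripper_to(opening, f_grip=None): finger opening in m; f_grip is the grip in N (None keeps the last); returns when the fingers have stopped.
- hold(seconds).
- inverse_kinematics(position, orientation): joint angles nearest the present ones, or None.
- observe(): the state.
- get_image(name): name is "scene" or "side" or "wrist"; returns (picture, depth): 384x512x3 uint8, red, green, blue; 384x512 float32, m along the optical axis (not along the pixel's ray), 0 where there is no reading.
- get_calibration(name): a dict with "intrinsics" (3x3 intrinsics, pixels), "dist_coeffs" ([k1, k2, p1, p2, k3] as OpenCV has them; the pictures are not rectified), "world_from_camera" (4x4, takes a point from camera to world coordinates). Camera axes: x right, y down, z forward; pixel columns grow to the right and rows downward; lengths in m; the calibration is good to about 2 mm. A picture is of the moment at which its call begins: read the wrist's pose just before it. get_calibration takes no time and is no camera call; for the wrist camera it gives the pose at the moment of the call.
A pose or a line that the arm cannot do raises Unreachable and nothing moves.
- job_done(): hands the job in, once; it reports no verdict.
The state is a dict: "time_s": time; "q": joint angles; "joint_velocities": joint speeds; "joint_torque": joint torques, N m; "eef_pos": TCP position; "tcp_rot": TCP orientation; "ft_force": force on the tool from outside, world axes, zero at the start; "torque": the same for the moment, N m; "opening": finger opening in m.
Only numpy, scipy, OpenCV 4.12 (cv2) and the standard library are available. Lean on these libraries where they do the work, as an engineer would, in place of code of your own. Each camera call takes 0.05 s, during which the arm holds its last target. There are 200 camera calls.

## Working session

There is one attempt and no reset: what is moved stays moved. The work goes in short steps, each a Python script; the robot and the scene stay as the last script left them, time stands still between calls to the robot, and variables do not carry over. Pictures are saved under pics/ and viewed, about 8 in all and at most 12, crops included, and the job is handed in when it is done.

```bash
ls; mkdir -p pics; cat > h.py <<'E'
import numpy as np, cv2
from plant import *
def snap(n,f):
    c=get_calibration(n); p,d=get_image(n)
    cv2.imwrite(f'pics/{f}.png',p[:,:,::-1]); np.savez(f'pics/{f}.npz',p=p,d=d,K=c["intrinsics"],D=c["dist_coeffs"],T=c["world_from_camera"])
    return p,d,c
def load(f):
    z=np.load(f'pics/{f}.npz'); return z['p'],z['d'],z['K'],z['D'],z['T']
def cloud(f):
    p,d,K,D,T=load(f); h,w=d.shape
    u,v=np.meshgrid(np.arange(w),np.arange(h))
    n=cv2.undistortPoints(np.stack([u,v],-1).reshape(-1,1,2).astype(float),np.array(K,float),np.array(D,float)).reshape(h,w,2)
    X=np.dstack([n*d[...,None],d]); W=X@T[:3,:3].T+T[:3,3]; W[d==0]=np.nan
    return p,W
def ray(f,uv,z):
    p,d,K,D,T=load(f); n=cv2.undistortPoints(np.array(uv,float).reshape(-1,1,2),K,D).reshape(-1,2)
    r=np.c_[n,np.ones(len(n))]@T[:3,:3].T; s=(z-T[2,3])/r[:,2]; return T[:3,3]+r*s[:,None]
E
python3 - <<'E'
from h import *
for n in("scene","side"): snap(n,n+'0')
a=cv2.imread('pics/scene0.png');cv2.imwrite('pics/a.png',cv2.resize(a,(800,600)))
print(observe()['tcp_rot'],get_calibration("scene")["world_from_camera"],get_calibration("side")["world_from_camera"])
E
```

```text
pics
[-1.69196329  1.56896967  1.86544137] [[ 0.46380247  0.61520099 -0.63750686  1.16935778]
 [ 0.8859244  -0.32614044  0.32980352 -0.33118171]
 [-0.00502131 -0.71774658 -0.69628632  0.7221058 ]
 [ 0.          0.          0.          1.        ]] [[-0.92771986 -0.25756855  0.27017457  0.19750124]
 [-0.37283613  0.67456304 -0.63714828  0.75918406]
 [-0.01814042 -0.69182595 -0.72183639  0.93475164]
 [ 0.          0.          0.          1.        ]]
```

View pics/a.png

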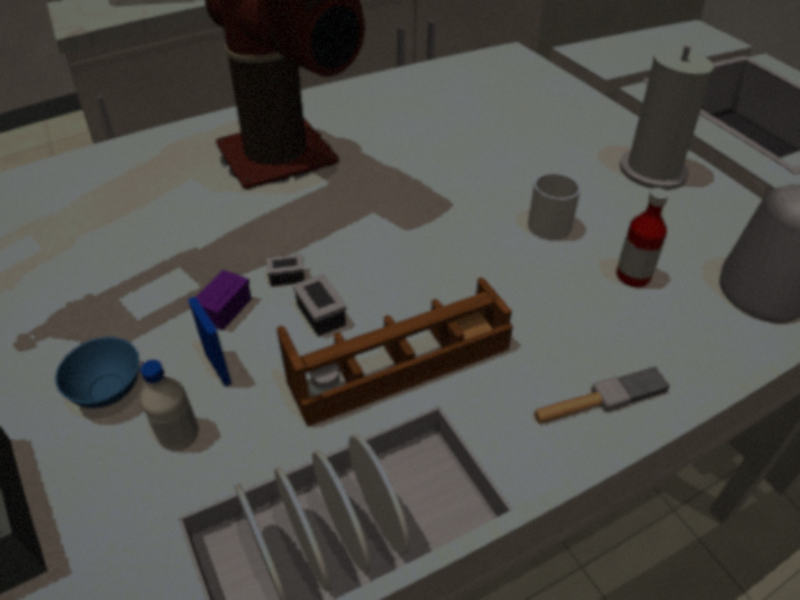

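View pics/side0.png

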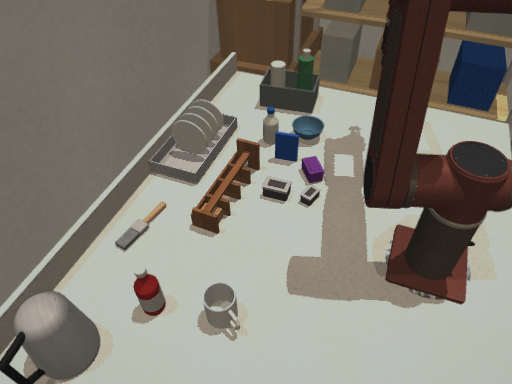

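Scene view (800×600): tin candidates are the large grey tin (320,303), the small grey tin (287,268) and the purple box (223,298). By the description it is the large grey one. The blue panel (210,340) is the look-alike to leave. The rack runs from (295,370) to (495,315), and the jar is in its left gap, carton in its right. The side view hints that the −y end (248,152) is the taller one, so I'll measure it.

```bash
python3 - <<'E'
from h import *
for f in('scene0','side0'):
    p,W=cloud(f); hsv=cv2.cvtColor(p,cv2.COLOR_RGB2HSV)
    m=(hsv[...,0]>4)&(hsv[...,0]<22)&(hsv[...,1]>120)&(W[...,0]>.35)&(W[...,0]<.9)&(W[...,1]>-.6)&(W[...,1]<.25)&(W[...,2]>.01)&(W[...,2]<.15)
    n,l,s,c=cv2.connectedComponentsWithStats(m.astype(np.uint8))
    k=1+s[1:,4].argmax(); P=W[l==k]; print(f,s[k])
    top=P[(P[:,2]>.066)&(P[:,2]<.08)]
    (cx,cy),sz,a=cv2.minAreaRect(top[:,:2].astype(np.float32)); print('rail',cx,cy,sz,a,np.median(top[:,2]))
    hi=P[P[:,2]>.085]; print('hi',len(hi),hi.mean(0),hi[:,2].max(),np.percentile(hi,[5,95],axis=0))
    # steel tins: low saturation/dark/purple, height 0.03..0.05 in front area
    q=(W[...,2]>.018)&(W[...,2]<.06)&(W[...,0]>.3)&(W[...,0]<.75)&(W[...,1]>-.45)&(W[...,1]<.05)&~m
    n,l,s,c=cv2.connectedComponentsWithStats(q.astype(np.uint8))
    for k in range(1,n):
        if s[k,4]>40:
            Q=W[l==k]; zt=np.percentile(Q[:,2],90); t=Q[Q[:,2]>zt-.006]
            r=cv2.minAreaRect(t[:,:2].astype(np.float32)); print(s[k],np.round(c[k]),'top',zt.round(4),np.round(r[0],4),np.round(r[1],4),round(r[2],1),np.median(p[l==k],axis=0))
E
```

```text
scene0 [ 178  178  149   92 4836]
rail 0.6389312148094177 -0.0437178909778595 (0.07910407334566116, 0.3170258104801178) 1.5097872018814087 0.07280464433837497
hi 253 [ 0.63433075 -0.19623772  0.10464736] 0.1114297991637464 [[ 0.59381809 -0.20097508  0.08853821]
 [ 0.66350479 -0.19027379  0.11032177]]
[171 162  24  16 310] [182. 170.] top 0.0333 [ 0.3808 -0.1171] [0.0584 0.0423] 70.9 [69.5 64.5 63.5]
[126 172  34  34 699] [143. 188.] top 0.046 [ 0.4063 -0.2322] [0.0531 0.0834] 36.3 [59. 19. 71.]
[188 175  33  36 735] [204. 193.] top 0.0458 [ 0.4873 -0.1041] [0.0841 0.0527] 2.6 [62. 58. 57.]
[126 211  21  32 150] [138. 230.] top 0.0558 [ 0.5197 -0.2832] [0.0751 0.0106] 15.7 [ 6.5 16.  40. ]
[ 52 215  37  46 757] [ 72. 232.] top 0.0487 [ 0.4827 -0.4122] [0.1222 0.0734] 0.5 [25. 42. 55.]
[199 233  19  21 276] [208. 242.] top 0.05 [ 0.6454 -0.1586] [0.0371 0.047 ] 78.4 [58.  53.  49.5]
[ 95 258  31  27 372] [113. 274.] top 0.0562 [ 0.6209 -0.3598] [0.055  0.0228] 89.3 [47. 45. 40.]
side0 [ 191  139   68   92 2272]
rail 0.6267531514167786 -0.03649893403053284 (0.3111824095249176, 0.0792124
[... 188 characters left out ...]
891]]
[292 120  33  19 175] [305. 132.] top 0.0482 [ 0.4796 -0.411 ] [0.0765 0.1177] 89.8 [51. 71. 78.]
[263 127  16  15 123] [269. 134.] top 0.0567 [ 0.5936 -0.3431] [0.0554 0.0258] 26.8 [92. 88. 79.]
[195 132  34  48 156] [212. 154.] top 0.0463 [ 0.7487 -0.1696] [0.2428 0.0029] 89.9 [78. 74. 71.]
[275 144  23  14 223] [286. 151.] top 0.0559 [ 0.5116 -0.2722] [0.0778 0.0101] 5.5 [22. 39. 70.]
[302 156  23  23 372] [313. 167.] top 0.0454 [ 0.4031 -0.2299] [0.0526 0.0857] 36.7 [111.   55.5 125. ]
[262 176  29  22 437] [276. 186.] top 0.045 [ 0.4851 -0.1009] [0.0824 0.0551] 3.0 [82. 78. 74.]
[300 185  20  18 200] [310. 193.] top 0.0325 [ 0.3766 -0.1169] [0.0649 0.0383] 74.5 [131.5 129.  121.5]
```

```bash
python3 - <<'E'
from h import *
from math import pi
for y in(0,pi,pi/2,-pi/2):
    for P in([.50,-.05,.36],[.63,-.15,.1],[.48,-.17,.02],[.54,0,.02]):
        q=inverse_kinematics(P,[0,pi/2,y]); print(round(y,2),P,None if q is None else np.round(q,2))
gripper_to(0.0)
movep([.50,-.05,.38],[0,pi/2,pi if inverse_kinematics([.50,-.05,.38],[0,pi/2,pi]) is not None else 0])
snap('wrist','w0'); print(observe()['time_s'],observe()['q'],get_calibration('wrist')['world_from_camera'])
E
```

```text
0 [0.5, -0.05, 0.36] [-0.26 -0.13  1.65  0.    1.62 -1.83]
0 [0.63, -0.15, 0.1] [-0.36  0.39  1.57  0.    1.18 -1.93]
0 [0.48, -0.17, 0.02] [-0.5   0.21  1.98  0.    0.95 -2.07]
0 [0.54, 0, 0.02] [-0.15  0.28  1.9  -0.    0.97 -1.72]
3.14 [0.5, -0.05, 0.36] [-0.26 -0.13  1.65 -0.    1.62  1.31]
3.14 [0.63, -0.15, 0.1] [-0.36  0.39  1.57 -0.    1.18  1.22]
3.14 [0.48, -0.17, 0.02] [-0.5   0.21  1.98 -0.    0.95  1.08]
3.14 [0.54, 0, 0.02] [-0.15  0.28  1.9  -0.    0.97  1.42]
1.57 [0.5, -0.05, 0.36] None
1.57 [0.63, -0.15, 0.1] None
1.57 [0.48, -0.17, 0.02] [-0.5   0.21  1.98  0.    0.95  2.65]
1.57 [0.54, 0, 0.02] None
-1.57 [0.5, -0.05, 0.36] [-0.26 -0.13  1.65 -0.    1.62 -0.26]
-1.57 [0.63, -0.15, 0.1] [-0.36  0.39  1.57 -0.    1.18 -0.36]
-1.57 [0.48, -0.17, 0.02] [-0.5   0.21  1.98 -0.    0.95 -0.5 ]
-1.57 [0.54, 0, 0.02] [-0.15  0.28  1.9  -0.    0.97 -0.15]
3.0583 [-2.58030312e-01 -1.30629757e-01  1.61637319e+00 -2.32892359e-04
  1.65646908e+00  1.31380479e+00] [[-2.62467202e-04 -9.48236886e-01 -3.17563757e-01  5.81835049e-01]
 [-9.99999964e-01  2.32092894e-04  1.33479179e-04 -4.98230115e-02]
 [-5.28655895e-05  3.17563781e-01 -9.48236913e-01  5.21504070e-01]
 [ 0.00000000e+00  0.00000000e+00  0.00000000e+00  1.00000000e+00]]
```

View pics/w0.png

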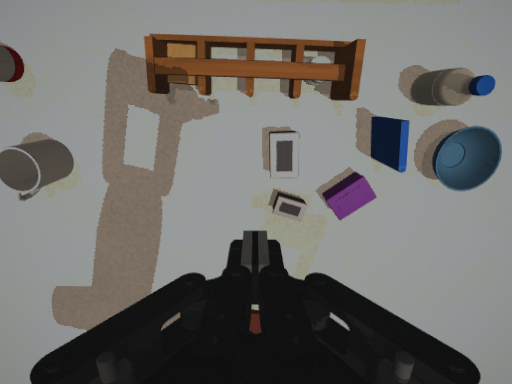

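The wrist view shows the rack across the top, with the tall end at right (352,68), the −y side. The jar is at (320,68), the carton at (183,62), the large steel tin at (284,155), the small one at (289,206) and the purple box at (348,196). The third gap from the tall end is at about (225,85). Next I measure from this picture.

```bash
cat > meas.py <<'E'
from h import *
import sys
def rack(f):
    p,W=cloud(f); hsv=cv2.cvtColor(p,cv2.COLOR_RGB2HSV)
    m=(hsv[...,0]>4)&(hsv[...,0]<22)&(hsv[...,1]>120)&(W[...,0]>.5)&(W[...,0]<.8)&(np.abs(W[...,1]+.05)<.25)&(W[...,2]>.01)&(W[...,2]<.15)
    top=W[m&(np.abs(W[...,2]-.072)<.007)]; 
    t=top[(top[:,1]>-.17)&(top[:,1]<.08)]
    k=np.polyfit(t[:,1],t[:,0],1)
    hi=W[m&(W[...,2]>.100)]
    lo=W[m&(np.abs(W[...,2]-.072)<.006)&(W[...,1]>.07)]
    print('rail slope dx/dy',k,'n',len(t),'z',np.median(t[:,2]),'x spread',np.percentile(t[:,0]-np.polyval(k,t[:,1]),[5,95]))
    if len(hi): print('hi',len(hi),hi.mean(0),np.percentile(hi[:,1],[3,97]))
    print('lo y',np.percentile(lo[:,1],[50,97,99.5]),'zmax at lo',np.nanmax(W[m&(W[...,1]>.07)][:,2]))
    d=W[m&(np.abs(W[...,2]-.058)<.008)&(W[...,0]<np.polyval(k,W[...,1])-.016)]
    h,e=np.histogram(d[:,1],bins=np.arange(-.23,.14,.004)); print('dividers y',[(round(e[i]+.002,3),h[i]) for i in range(len(h)) if h[i]>8])
def tin(f):
    p,W=cloud(f)
    q=((W[...,2]>.034)&(W[...,2]<.056)&(W[...,0]>.4)&(W[...,0]<.68)&(W[...,1]>-.17)&(W[...,1]<.04)&~((cv2.cvtColor(p,cv2.COLOR_RGB2HSV)[...,1]>110)))
    n,l,s,c=cv2.connectedComponentsWithStats(q.astype(np.uint8))
    for k in range(1,n):
        if s[k,4]>100:
            t=W[l==k]; r=cv2.minAreaRect(t[:,:2].astype(np.float32)); print('tin?',c[k].round(),np.round(r[0],4),np.round(r[1],4),round(r[2],1),'z',np.median(t[:,2]).round(4))
if __name__=='__main__':
    rack(sys.argv[1]); tin(sys.argv[1])
E
python3 meas.py w0
```

```text
rail slope dx/dy [0.03809729 0.62845095] n 2780 z 0.07325647981896927 x spread [-0.0108459   0.01069961]
hi 606 [ 0.62369209 -0.19231343  0.10838397] [-0.19924261 -0.18703359]
lo y [0.1042751  0.11484824 0.1162265 ] zmax at lo 0.07593847224955608
dividers y [(np.float64(-0.188), np.int64(42)), (np.float64(-0.12), np.int64(32)), (np.float64(-0.116), np.int64(42)), (np.float64(-0.112), np.int64(39)), (np.float64(-0.044), np.int64(44)), (np.float64(-0.04), np.int64(29)), (np.float64(-0.036), np.int64(27)), (np.float64(0.028), np.int64(16)), (np.float64(0.032), np.int64(39)), (np.float64(0.036), np.int64(39)), (np.float64(0.04), np.int64(25)), (np.float64(0.104), np.int64(50))]
tin? [320.  59.] [ 0.6441 -0.1538] [0.0107 0.0321] 1.3 z 0.0493
tin? [284. 155.] [ 0.4864 -0.1017] [0.0807 0.0515] 2.7 z 0.0444
```

```bash
cat >> h.py <<'E'
from math import pi
C=np.array([.627,-.041]); YAW=-.038
def rw(x,y): return C+[np.cos(YAW)*x-np.sin(YAW)*y, np.sin(YAW)*x+np.cos(YAW)*y]
E
python3 - <<'E'
from h import *
R=[0,pi/2,pi+YAW]
a=rw(0,-.110); movep([*a,.14],R); 
move_l([*a,.085],feed=.1); f0=np.array(observe()['ft_force'])
print('touch',move_l([*a,.068],feed=.015,max_force=3)); hold(.15)
o=observe(); z=o['eef_pos'][2]; print(o['eef_pos'],np.array(o['ft_force'])-f0)
if not .069<z<.078: raise SystemExit('odd height')
for y in np.arange(-.10,.0301,.01):
    df=(np.array(observe()['ft_force'])-f0)[2]
    z+= -.0004 if df<1.5 else (.0004 if df>6 else 0)
    move_l([*rw(0,y),z],feed=.05)
    print(round(y,3),round(z,4),np.round(observe()['eef_pos'],4),np.round(np.array(observe()['ft_force'])-f0,1))
hold(.15); print(np.round(np.array(observe()['ft_force'])-f0,1))
move_l([*rw(0,.030),.16],feed=.15); print(observe()['time_s'])
E
```

```text
touch True
[ 0.62267669 -0.15086444  0.07406672] [-1.24549655  0.34532351  4.98896611]
-0.1 0.0741 [ 0.6234 -0.1399  0.0741] [0.1 2.3 3. ]
-0.09 0.0741 [ 0.6236 -0.1301  0.0741] [-0.5  2.2  2.6]
-0.08 0.0741 [ 0.624  -0.1202  0.0741] [0.  2.9 3.3]
-0.07 0.0741 [ 0.6244 -0.1102  0.0741] [-1.1  2.6  3.7]
-0.06 0.0741 [ 0.6248 -0.1002  0.0741] [-0.3  2.1  3.1]
-0.05 0.0741 [ 0.6252 -0.0902  0.0741] [0.2 1.9 3.5]
-0.04 0.0741 [ 0.6255 -0.0802  0.0741] [-0.5  1.8  3.3]
-0.03 0.0741 [ 0.6259 -0.0702  0.0741] [-0.2  2.3  3.8]
-0.02 0.0741 [ 0.6263 -0.0602  0.0741] [-0.   1.6  3.3]
-0.01 0.0741 [ 0.6266 -0.0502  0.0741] [0.1 2.4 4.4]
-0.0 0.0741 [ 0.627  -0.0402  0.0741] [-1.1  1.5  4.7]
0.01 0.0741 [ 0.6274 -0.0302  0.0741] [-0.9  2.6  4.1]
0.02 0.0741 [ 0.6278 -0.0202  0.0741] [0.1 1.4 4.2]
0.03 0.0741 [ 0.6282 -0.0102  0.0741] [-1.1  1.6  5.6]
[-0.2  3.6  5.9]
11.5417
```

Contact held at about 3–6 N along the whole run, and it stopped over the third gap. Next is the sideways push, using two fingertips on the tin's right flank, ending slightly short.

```bash
python3 - <<'E'
from h import *
R=[0,pi/2,-pi/2+YAW]
c,s=np.cos(YAW),np.sin(YAW)
d=np.array([.4864,-.1017])-C; tx,ty=c*d[0]+s*d[1],-s*d[0]+c*d[1]; print('tin in rack',tx,ty)
movep([*rw(tx,ty-.07),.16],R); gripper_to(.035)
move_l([*rw(tx,ty-.07),.012],feed=.12)
print('early stop',move_l([*rw(tx,.030-.0365),.012],feed=.05,max_force=25)); print(np.round(observe()['ft_force'],1))
move_l([*rw(tx,-.05),.012]); move_l([*rw(tx,-.05),.16],feed=.2)
movep([.48,-.03,.38],[0,pi/2,pi]); snap('wrist','w1'); print(observe()['time_s'])
E
python3 meas.py w1
```

```text
tin in rack -0.1381924540964887 -0.06599769413236997
early stop False
[-0.4 -0.2  0.2]
20.625
rail slope dx/dy [0.03587184 0.62793543] n 2867 z 0.07321549663618504 x spread [-0.0106255   0.01052057]
hi 662 [ 0.62244398 -0.19211282  0.10827999] [-0.19882674 -0.18637552]
lo y [0.10425036 0.11481089 0.11605953] zmax at lo 0.07612057469387179
dividers y [(np.float64(-0.188), np.int64(33)), (np.float64(-0.184), np.int64(10)), (np.float64(-0.12), np.int64(36)), (np.float64(-0.116), np.int64(40)), (np.float64(-0.112), np.int64(50)), (np.float64(-0.044), np.int64(29)), (np.float64(-0.04), np.int64(48)), (np.float64(-0.036), np.int64(31)), (np.float64(0.028), np.int64(16)), (np.float64(0.032), np.int64(45)), (np.float64(0.036), np.int64(39)), (np.float64(0.04), np.int64(29)), (np.float64(0.104), np.int64(41))]
tin? [335.  45.] [ 0.6436 -0.1541] [0.0104 0.0298] 1.0 z 0.0494
tin? [241. 140.] [ 0.4919 -0.0057] [0.0509 0.0808] 88.3 z 0.0446
```

View pics/w1.png

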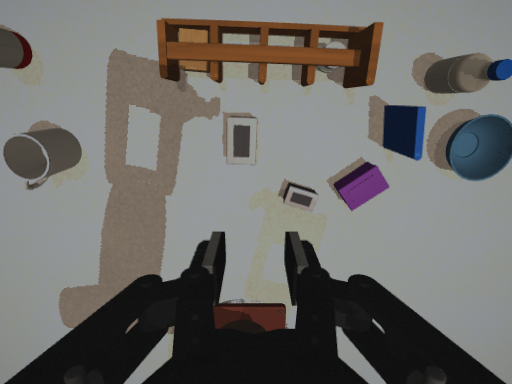

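The tin (241,140) stands square in front of the third gap, at rack y = 30 mm as planned. I'll nudge it the last 8 mm, then push it straight in from behind.

```bash
python3 - <<'E'
from h import *
R=[0,pi/2,-pi/2+YAW]; tx=-.1362
movep([*rw(tx,-.05),.12],R); move_l([*rw(tx,-.05),.012],feed=.12)
print(move_l([*rw(tx,.038-.0365),.012],feed=.04,max_force=25))
move_l([*rw(tx,-.03),.012]); move_l([*rw(tx,-.03),.12],feed=.2)
R=[0,pi/2,pi+YAW]
movep([*rw(-.235,.038),.12],R); gripper_to(.018)
snap('wrist','w2')
move_l([*rw(-.235,.038),.012],feed=.12)
print('stop',move_l([*rw(-.075,.038),.012],feed=.05,max_force=25),observe()['eef_pos'])
snap('scene','s2');a=cv2.imread('pics/s2.png')[150:310,120:360];cv2.imwrite('pics/s2c.png',cv2.resize(a,(720,480)));print(observe()['time_s'])
E
python3 -c "
from meas import *
tin('w2')"
```

```text
False
stop False [ 5.53447872e-01 -1.76214429e-04  1.20278991e-02]
31.9083
tin? [255.  72.] [0.4918 0.0029] [0.0524 0.0821] 87.7 z 0.0446
```

View pics/s2c.png

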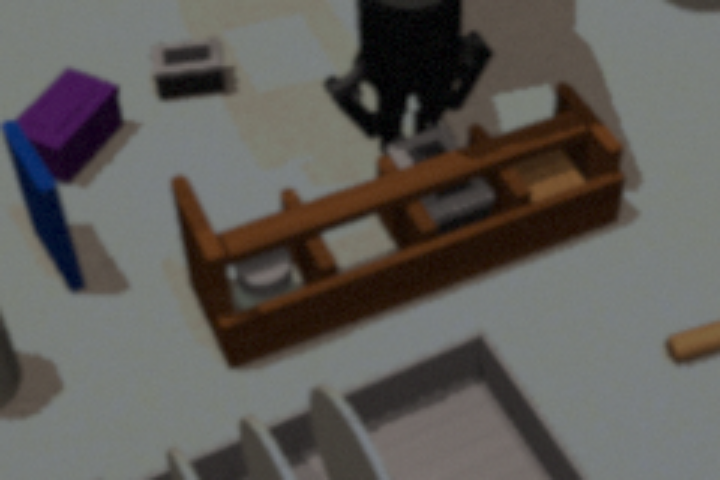

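The tin is sliding into the third gap, with the jar, carton and dividers undisturbed. Now I push slowly until it meets the back board.

```bash
python3 - <<'E'
from h import *
print('stop',move_l([*rw(-.042,.038),.012],feed=.02,max_force=14)); hold(.2)
o=observe();d=o['eef_pos'][:2]-C;print('rack x',np.cos(YAW)*d[0]+np.sin(YAW)*d[1],np.round(o['ft_force'],1))
move_l([*rw(-.11,.038),.012],feed=.1); move_l([*rw(-.11,.038),.2],feed=.2)
movep([.50,.0,.34],[0,pi/2,pi]); hold(.3); snap('wrist','w3'); snap('side','sd3'); print(observe()['time_s'])
p,W=cloud('w3'); 
d=W[...,:2]-C; c,s=np.cos(YAW),np.sin(YAW); X=c*d[...,0]+s*d[...,1]; Y=-s*d[...,0]+c*d[...,1]
q=(np.abs(Y-.038)<.031)&(X>-.09)&(X<.05)&(W[...,2]>.038)&(W[...,2]<.05)
f=q&(X<-.012); print('tin front: x',np.percentile(X[f],[1,5]),'y',np.percentile(Y[f],[1,50,99]),'z',np.median(W[f][:,2]),'xmax',np.percentile(X[q],99))
e=[(y,np.percentile(X[f&(np.abs(Y-y)<.004)],2).round(4)) for y in(.022,.03,.038,.046,.054)];print(e)
cv2.imwrite('pics/w3c.png',cv2.resize(p[:200,100:420,::-1],(800,500)))
E
```

```text
stop True
rack x -0.05496568312528688 [ 1.1 -0.2  0.5]
36.0667
tin front: x [-0.04340106 -0.04205777] y [0.01359503 0.0391027  0.06471416] z 0.0446684961599938 xmax 0.04702257305997884
[(0.022, np.float64(-0.0435)), (0.03, np.float64(-0.0423)), (0.038, np.float64(-0.0427)), (0.046, np.float64(-0.043)), (0.054, np.float64(-0.0433))]
```

View pics/w3c.png

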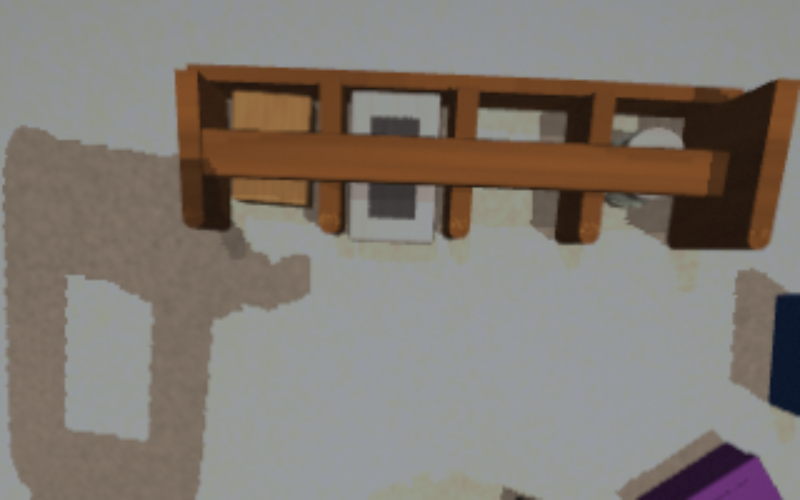

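The tin is in the third gap (393,165) and square, with its front about 2–3 mm proud. The stop force was modest, so I'll press once more, more firmly, to confirm it is home.

```bash
python3 - <<'E'
from h import *
movep([*rw(-.11,.038),.1],[0,pi/2,pi+YAW]); move_l([*rw(-.11,.038),.012],feed=.12)
move_l([*rw(-.062,.038),.012],feed=.06); hold(.1)
for x in np.arange(-.058,-.0409,.001):
    st=move_l([*rw(x,.038),.012],feed=.02,max_force=30); o=observe();d=o['eef_pos'][:2]-C;f=np.round(o['ft_force'],1)
    print(round(x,3),round(np.cos(YAW)*d[0]+np.sin(YAW)*d[1],4),f)
    if st or f[0]<-15: break
move_l([*rw(-.11,.038),.012],feed=.1); move_l([*rw(-.11,.038),.2],feed=.2)
movep([.50,.0,.34],[0,pi/2,pi]); hold(.3); snap('wrist','w4'); print(observe()['time_s'])
for n in('w3','w4'):
    p,W=cloud(n); d=W[...,:2]-C; c,s=np.cos(YAW),np.sin(YAW); X=c*d[...,0]+s*d[...,1]; Y=-s*d[...,0]+c*d[...,1]
    f=(np.abs(Y-.038)<.023)&(X>-.09)&(X<-.012)&(W[...,2]>.038)&(W[...,2]<.05); print(n,np.percentile(X[f],[1,5]),len(X[f]))
a=cv2.imread('pics/w4.png');cv2.imwrite('pics/w4c.png',cv2.resize(a[:200,100:420],(800,500)))
E
```

```text
-0.058 -0.0578 [-0.7 -0.2  0.9]
-0.057 -0.057 [-0.1 -0.  -0.3]
-0.056 -0.0559 [-0.1 -0.5 -0.1]
-0.055 -0.0549 [-0.1  1.1  0.9]
-0.054 -0.0539 [-0.3 -0.4  0.4]
-0.053 -0.0538 [-3.5 -0.5  0.1]
-0.052 -0.0537 [-5.9  0.4  2.4]
-0.051 -0.0538 [-7.3  1.6  0.8]
-0.05 -0.0539 [-12.4   0.5   4.3]
-0.049 -0.054 [-11.8   2.3  -1.1]
-0.048 -0.0541 [-17.3   2.    2.6]
44.625
w3 [-0.04339681 -0.04204706] 686
w4 [-0.04337606 -0.04202136] 685
```

View pics/w4c.png

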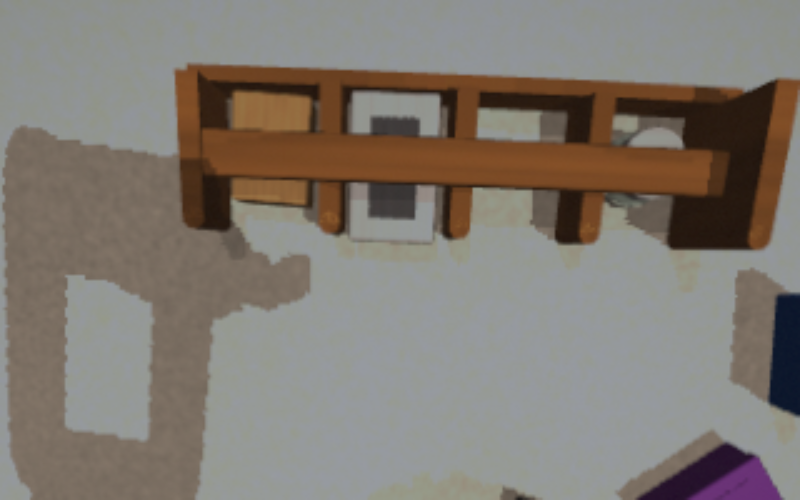

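The tin did not move under 17 N, so it is hard against the back board. The hand is clear at z = 0.34, so I'm handing in.

```bash
python3 -c "
from plant import *
job_done()"
```

```text
the job is handed in; nothing more can be done
```

I ran the shut fingertips along the rail from the taller end (the −y side) over gaps 1, 2 and 3. Contact stayed at about 3–6 N, and I lifted off 30 mm past the rack's centre, over the third gap. I then pushed the large steel tin sideways in two steps until it lined up with that gap, and straight in until it met the back board. The hand was clear at about 44.6 s, within the 72 s limit, and the job is handed in.

**Last checks:**
- **Home:** a second press of 17 N did not move the tin. Its front edge read 42–43 mm in front of the rack's centre, against 40 mm when fully home. That 2–3 mm is within the calibration and rack-centre error, and the limit is 8 mm.
- **Fit:** in the last wrist picture the tin stands square in the third gap and looks flat.
- **Bystanders:** the jar and carton look undisturbed in the last wrist picture. I did not look at the mug, soap, cleaner or bowl again after the final push, but nothing was touched near them.
- **Disagreement:** the fixed cameras put the rack's centre about 12 mm apart, so I worked from the wrist camera. The rail's contact height of 74 mm and the tall end's measured position agreed with it.

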